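# Fit the sprung bangle bar in its stand

## Robot

A 6-joint arm with a two-finger parallel gripper is mounted at the origin on the work surface. World frame = base frame: x ahead of the robot, y to its left, z up, the work surface at z = 0. Lengths are in m, angles in rad, forces in N, time in s.
With the tool pointing down it reaches from about 0.35 to 0.85 m from the base axis. Payload 8.1 kg.
Tool frame: the origin (TCP) lies at the very end of the fingers, on their centre line; the grasp point (between the pads) lies 19 mm behind it; z points along the fingers, y is the line along which they close (so a half turn about z gives the same grasp; the last joint's range is limited). The gripper opens to 93 mm and grips with 3 to 60 N. Pads are 15 mm wide; open, the fingers measure 128 mm over their backs; the gripper's body (75 mm by 188 mm) begins 65 mm behind the grasp point.
Start: joints at [-1.25, 0.13, 1.488, -0, 1.523, -0.085], TCP at [0.237, -0.551, 0.219] pointing down, gripper open.
Joint ranges: [-2.96, 2.96], [-0.89, 2.26], [0.02, 2.5], [-1.34, 4.48], [0, 2.73], [-2.66, 2.66]. Speed limits (rad/s): [2.39, 2.39, 2.79, 3.14, 3.14, 3.14].

## Interface

Orientations are given as a rotation vector (axis times angle).
In Python, from plant import monitor, eyes, ticket gives the robot as it stands.
- The arm moves only by the tool arm_command, never from a script. Its argument "deltas" is a list that holds one entry, the list of rows, each a list of 6 numbers: the shift along the world's x, y, z in cm, then the turn, a rotation vector about the world's x, y, z in degrees. In form: [[[tx, ty, tz, rx, ry, rz], ...]]. A call has 1 to 12 rows; each row shifts and turns the commanded pose from where the row before left it; what a row does not reach is not made up. A row lasts 1/12 s, in which the tool goes at most 41.7 mm and 7.16 degrees, less where a joint would pass 70% of its speed; a pose out of reach is approached as far as the arm can. A call is refused whole if a number of a shift passes 4.17 or a number of a turn 7.16, either way. A call with a gripper value outside its range is refused whole. "gripper" is the opening, from -1 (shut) to 1 (fully open), set as the call begins (left out, the last holds). The fingers move at their own pace and stop on an object; "squeeze" is the grip in N (left out, the last holds). Time passes only in rows, so rows that do not move let the fingers close. It gives the time, the measured TCP pose, the force, the opening and the grip force at its end, in the units of the state.
- monitor.read_state(): the state, without advancing time (a new reading comes with each control period).
- eyes.read_camera(name): name is "side" or "top" or "wrist"; returns the picture (420x560x3 uint8, blue, green, red); there is no depth.
- eyes.camera_model(name): a dict with "fx", "fy", "cx", "cy" (pixels), "rvec" (rotation vector, rad) and "tvec" (3), from world to camera coordinates, as OpenCV has them. Camera axes: x right, y down, z forward; pixel columns grow to the right and rows downward; lengths in m; the calibration is good to about 2 mm. The wrist camera is an equidistant fisheye: a pixel r from the principal point sees the ray r / f radians off the axis. A picture is of the moment at which its call begins: read the wrist's pose just before it. camera_model takes no time and is no camera call; for the wrist camera it gives the pose at the moment of the call.
- ticket.close_job(): hands the job in; it is judged then, once.
The state is a dict: "t": time; "q": joint angles; "dq": joint speeds; "joint_torque": joint torques, N m; "tool_pos": TCP position; "orientation": TCP orientation; "force": force on the tool from outside, world axes, zero at the start; "wrist_torque": the same for the moment, N m; "opening": finger opening in m; "gripper_force": force on a finger pad.
Only numpy, scipy, OpenCV 4.12 (cv2) and the standard library are available. Lean on these libraries where they do the work, as an engineer would, in place of code of your own. Each camera call takes 0.05 s, during which the arm holds its last target. There are 200 camera calls.

## Task

Open the drawer of the jewellery chest and take out the sprung bangle bar. Fit the bar between the two posts of the bangle stand, sprung pin in the taller post's cup and plain pin in the shorter post's cup, so that its own spring holds it up; then shut the drawer fully. Leave the perfume bottle, vase, cream jar and hairbrush where they are.

Things in the scene. Friction and masses are not known exactly. Their poses are not given: they have to be found in the camera images.
- chest: Dark wooden jewellery chest, fixed: 180 deep (x), 260 wide (y), 82 high. It stands left or right of the robot's x axis, the bangle stand on the other side. Origin at table level in the middle of its front face, which looks roughly to the robot; x axis from the front into the chest (the drawer opens towards -x), z up.
- drawer (a joint): Travel of the chest's only drawer, m: 0 shut, 0.13 fully open; may start slightly ajar. About 1 N of friction; stays where left. Front panel 14 thick, in front of the chest's front face, top edge 74 above the table. Inside 154 long (x) by 224 wide (y); side walls rise to 58 above the table.
- knob (a point): Centre of the drawer's round brass knob head, 28 diameter and 18 long along the chest's x, on a 14 thick stem 18 long in front of the panel; 45 above the table. The point moves with the drawer; at drawer 0 it is at chest x = -41.
- drawer_floor (a point): Middle of the drawer's inner floor, 13 above the table; moves with the drawer.
- bar: Bangle bar, loose, about 140 g, lying flat in the drawer roughly along its width: pale wood, 28 x 28 square, 126 long, a 12 thick steel pin out of each end; 176 over the tips when free. Origin at the centre of the square bar, y axis along it to the sprung pin (end with a steel band). That end lies towards the robot's left (+y), as does the stand's taller post.
- plunger (a joint): How far the sprung pin is pushed into the bar, m: 0 free (36 standing out), 0.030 fully in. The spring pushes with about 0.6 N at 0 and 4.2 N at 0.030.
- sprung_tip (a point): Tip of the sprung pin, on the bar's axis at bar y = +99 when free; it moves with the pin.
- plain_tip (a point): Tip of the plain fixed pin (14 standing out), on the bar's axis at bar y = -77.
- stand: Bangle stand of pale wood, fixed. Base 90 (x) by 220 (y) by 18 high; a post near each end, 44 wide (x), 20 thick (y), inner faces 152 apart. Taller post at +y, top 160 above the table; shorter at -y, top 116. Round blind cups in the inner faces, facing each other, 17 diameter, 8 deep, axis 100 above the table. Origin at table level in the middle, y axis from shorter to taller post, z up.
- tall_cup (a point): Centre of the floor of the cup in the taller post: stand (0, +84, 100). The post's flat inner face above the cup is bare, so the sprung pin can be pressed on it there and slid down into the cup.
- short_cup (a point): Centre of the floor of the cup in the shorter post: stand (0, -84, 100). The cup floors are 168 apart, so the fitted bar stays compressed by 8; the pins have 2.5 play all round in the cups.
- perfume: Bystander: amber glass perfume bottle with brass cap, 44 diameter, 110 high, loose, between chest and stand on the robot's side. Origin at the centre of its underside.
- vase: Bystander: terracotta vase with a sprig, 72 diameter, 185 high with leaves, loose, between chest and stand on the far side. Origin at the centre of its underside.
- cream_jar: Bystander: white lidded cream jar, 68 diameter, 60 high, loose, at the far left. Origin at the centre of its underside.
- hairbrush: Bystander: dark wooden hairbrush, 205 long, 56 wide, lying loose bristles up at the far right. Origin on its underside, 85 from the handle end, x axis towards the bristles.
There are look-alikes about, which are no part of the job. Several things have the shape of the stand; the one meant has the colours described above.

How it is judged:
On the way, in this order (a step that is already met when the one before it is completed fails the run):
1. the drawer is pulled open by at least 90 mm (value of joint drawer above 0.09 m), for 0.1 s.
2. the bar is lifted out of the drawer, its centre at least 90 mm above the table (height (world z) of bar above 0.09 m), for 0.1 s.
3. the bar sits between the posts, each pin tip within 6 mm of the middle of its cup's floor, and the fingers have let go of it (distance between sprung_tip and tall_cup below 0.006 m and distance between plain_tip and short_cup below 0.006 m and contact force between the fingers and bar below 0.05 N), for 0.3 s.
At the end, for the whole second after the job is handed in: The sprung pin's tip is within 6 mm of the middle of the floor of the taller post's cup and the plain pin's tip within 6 mm of that of the shorter post's cup; the bar is at rest (under 20 mm/s); the drawer is shut to within 6 mm (distance between sprung_tip and tall_cup below 0.006 m and distance between plain_tip and short_cup below 0.006 m and value of joint drawer below 0.006 m and linear speed of bar below 0.02 m/s); the robot touches nothing.
It fails at once if the perfume is pushed more than 30 mm or tipped by more than 30 degrees (distance of perfume from where it was at the start of the episode above 0.03 m or angle between perfume's own z axis and vertical above 0.52 rad).
It fails at once if the vase is pushed more than 30 mm or tipped by more than 30 degrees (distance of vase from where it was at the start of the episode above 0.03 m or angle between vase's own z axis and vertical above 0.52 rad).
It fails at once if the cream jar is pushed more than 30 mm or tipped by more than 30 degrees (distance of cream_jar from where it was at the start of the episode above 0.03 m or angle between cream_jar's own z axis and vertical above 0.52 rad).
It fails at once if the hairbrush is pushed more than 30 mm (distance of hairbrush from where it was at the start of the episode above 0.03 m).
It also fails if it takes over 72 s, if anything falls off the work surface, if the arm or the gripper's body presses on something with over 40 N, if the wrist force passes 120 N, or if a joint passes its speed limit or range.

## Working session

There is one attempt and no reset: what is moved stays moved. The work goes in short steps, Python scripts to look and compute and a tool call to move; the robot and the scene stay as the last step left them, time stands still between calls to the robot, and variables do not carry over. Pictures are saved under pics/ and viewed, at most 10 in all, crops included, and the job is handed in when it is done.

Besides the shell and the picture viewer there is one more tool, called after ">>>" as name(argument=value, ...), one argument or row to a line, values as JSON. arm_command: Moves the arm, as the interface text tells. Its arguments: {"type":"object","properties":{"deltas":{"type":"array"},"gripper":{"type":"number"},"squeeze":{"type":"number"}},"required":["deltas"]}

```bash
mkdir -p pics; ls
python3 - <<'E'
from plant import monitor, eyes
import cv2,numpy as np
for n in("top","side"):
    im=eyes.read_camera(n); cv2.imwrite(f"pics/{n}0.png",im)
    m=eyes.camera_model(n); print(n,m)
    R=cv2.Rodrigues(np.array(m["rvec"]))[0]; print("pos",-R.T@np.array(m["tvec"]).ravel())
s=monitor.read_state(); print(s)
E
```

```text
pics
top {'fx': 473.4257124269726, 'fy': 473.4257124269726, 'cx': 285.35189481522696, 'cy': 213.9010781007243, 'rvec': array([ 2.17762183, -2.16485256,  0.08575409]), 'tvec': array([-0.00519756,  0.5436164 ,  1.54411427])}
pos [ 0.40457062 -0.01789212  1.58613907]
side {'fx': 405.71308908896214, 'fy': 405.71308908896214, 'cx': 283.0512416670335, 'cy': 211.78688976772946, 'rvec': array([ 0.1341868 , -2.76379546,  1.41695179]), 'tvec': array([0.54050284, 0.11906338, 1.21837007])}
pos [0.4620553  0.96581868 0.80277283]
{'t': 0.1, 'q': array([-1.25037328e+00,  1.31075275e-01,  1.48918523e+00,  8.51961912e-06,
        1.52300228e+00, -8.53970376e-02]), 'dq': array([ 0.00099099, -0.00137136, -0.00062586,  0.00057036,  0.00037832,
       -0.00026254]), 'joint_torque': array([ 1.84993034e-03, -5.61338174e+01, -4.93097162e+01,  7.70685403e-02,
        2.89735536e-02, -7.73897955e-05]), 'tool_pos': array([ 0.2367239 , -0.55076044,  0.21769039]), 'orientation': array([-3.07551522e+00, -6.32760309e-01,  2.94147881e-04]), 'force': array([ 0.28923476, -0.85622362, -0.78836789]), 'wrist_torque': array([-0.00083563,  0.02129476, -0.04361522]), 'gripper_force': 0.0, 'opening': 0.09307373803235253}
```

View pics/top0.png

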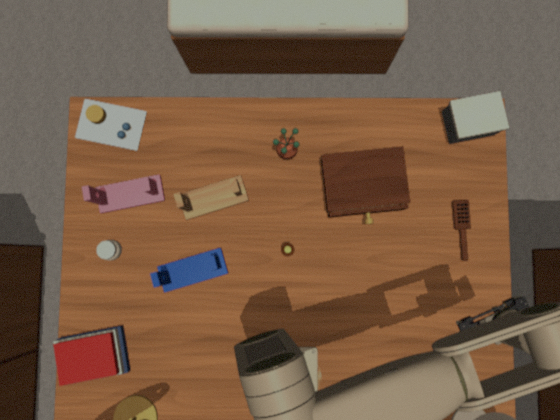

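View pics/side0.png

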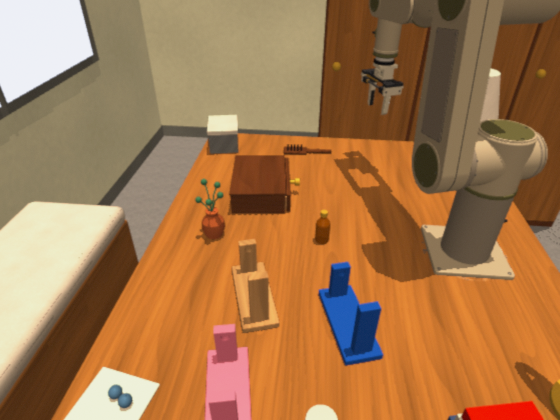

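Top picture: the pale stand is at about (211,197), the chest at (365,180) with its knob at (368,218), and the perfume at (288,249). In the side picture, the stand is at (255,285) and the knob at (296,182).

```bash
cat > h.py <<'E'
from plant import monitor, eyes
import cv2, numpy as np
from scipy.spatial.transform import Rotation as Rn
def shot(n):
    """picture and camera model"""
    m=eyes.camera_model(n); return eyes.read_camera(n), m
def pose(m):
    R=cv2.Rodrigues(np.array(m["rvec"],float))[0]; t=np.array(m["tvec"],float).ravel()
    return R,t
def rays(m,uv,fish=False):
    uv=np.atleast_2d(np.array(uv,float)); R,t=pose(m)
    d=np.c_[(uv[:,0]-m["cx"])/m["fx"],(uv[:,1]-m["cy"])/m["fy"]]
    if fish:
        r=np.linalg.norm(d,axis=1,keepdims=True)+1e-12
        v=np.c_[d/r*np.sin(r),np.cos(r)]
    else: v=np.c_[d,np.ones(len(d))]
    v=v@R; return -R.T@t, v/np.linalg.norm(v,axis=1,keepdims=True)
def onz(m,uv,z,fish=False):
    o,v=rays(m,uv,fish); return o+v*((z-o[2])/v[:,2])[:,None]
def tri(obs):
    """obs: list of (origin, dir); returns point and miss distances"""
    A=[np.eye(3)-np.outer(v,v) for o,v in obs]
    p=np.linalg.solve(sum(A),sum(a@o for a,(o,v) in zip(A,obs)))
    return p,[np.linalg.norm(a@(p-o)) for a,(o,v) in zip(A,obs)]
def proj(m,P,fish=False):
    R,t=pose(m); c=np.atleast_2d(P)@R.T+t
    if fish:
        r=np.linalg.norm(c[:,:2],axis=1,keepdims=True); d=c[:,:2]/r*np.arctan2(r[:,0],c[:,2])[:,None]
    else: d=c[:,:2]/c[:,2:]
    return d*[m["fx"],m["fy"]]+[m["cx"],m["cy"]]
def blob(mask,box):
    x0,y0,x1,y1=box; k=np.zeros_like(mask); k[y0:y1,x0:x1]=mask[y0:y1,x0:x1]
    c=max(cv2.findContours(k,cv2.RETR_EXTERNAL,cv2.CHAIN_APPROX_NONE)[0],key=cv2.contourArea)
    M=cv2.moments(c); return np.array([M["m10"],M["m01"]])/M["m00"],c
E
python3 - <<'E'
from h import *
T=cv2.imread("pics/top0.png");S=cv2.imread("pics/side0.png")
mt,ms=eyes.camera_model("top"),eyes.camera_model("side")
hsv=lambda i:cv2.cvtColor(i,cv2.COLOR_BGR2HSV)
kt=cv2.inRange(hsv(T),(18,110,70),(40,255,255)); ks=cv2.inRange(hsv(S),(20,110,110),(40,255,255))
a,ca=blob(kt,(355,205,382,228)); b,cb=blob(ks,(285,172,306,192))
print("knob px",a,cv2.boundingRect(ca),b,cv2.boundingRect(cb))
o1,v1=rays(mt,a);o2,v2=rays(ms,b);print("knob",tri([(o1,v1[0]),(o2,v2[0])]))
d=cv2.inRange(hsv(T),(0,90,20),(12,255,110))
_,c=blob(d,(315,140,415,222)); r=cv2.minAreaRect(c); P=cv2.boxPoints(r); print("chest",r,"\n",onz(mt,P,.082).round(3))
print("stand roughly",onz(mt,[[211,197]],.02), "perfume",onz(mt,[[288,249]],.1),"vase",onz(mt,[[287,148]],.1))
z=lambda im,x,y,w,h:cv2.resize(im[y:y+h,x:x+w],(w*4,h*4),interpolation=cv2.INTER_CUBIC)
A=np.hstack([z(T,165,165,95,65),z(T,315,140,100,65)]);B=np.hstack([z(S,225,230,95,75*1),z(S,220,140,100,75)])
cv2.imwrite("pics/mos.png",np.vstack([A,B]))
E
```

```text
knob px [368.28205128 218.75091575] (365, 212, 8, 12) [295.28571429 179.78571429] (290, 178, 10, 4)
knob (array([ 0.52569614, -0.27134757,  0.05287955]), [np.float64(0.0010550687720148548), np.float64(0.0010550687720149042)])
chest ((364.39166259765625, 182.15492248535156), (67.041015625, 85.9885025024414), 82.69424438476562) 
 [[ 0.732 -0.105  0.082]
 [ 0.769 -0.38   0.082]
 [ 0.553 -0.404  0.082]
 [ 0.517 -0.132  0.082]]
stand roughly [[0.5992751  0.24652092 0.02      ]] perfume [[ 0.42660657 -0.01175926  0.1       ]] vase [[ 0.74804234 -0.00669984  0.1       ]]
```

View pics/mos.png

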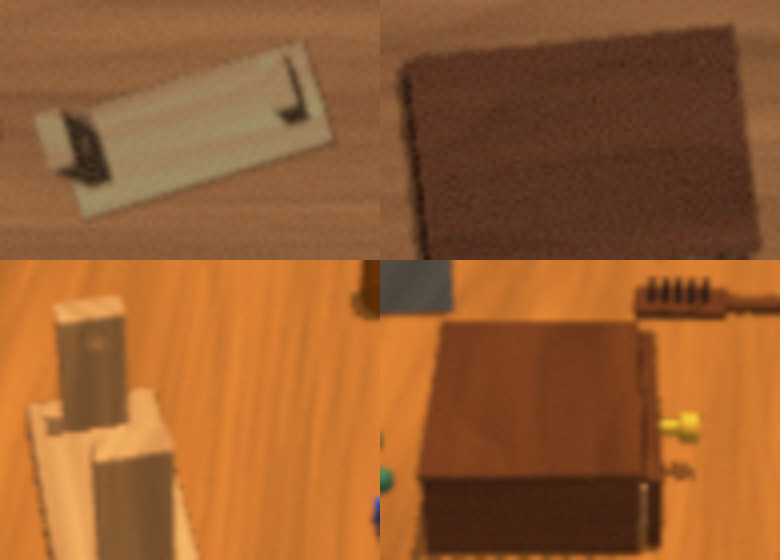

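Crops: the stand's taller post is lower-left and turned about 16°. The chest is turned about 7.5°, its drawer is slightly ajar, and the knob head is at side pixel (297,181). I'll move over to the knob first.

>>> arm_command(
  deltas=[
    [[2.1,2.6,0,0,0,-1.6],[2.1,2.6,0,0,0,-1.6],[2.1,2.6,0,0,0,-1.6],[2.1,2.6,0,0,0,-1.6],[2.1,2.6,0,0,0,-1.6],[2.1,2.6,0,0,0,-1.6],[2.1,2.6,0,0,0,-1.6],[2.1,2.6,0,0,0,-1.6],[2.1,2.6,0,0,0,-1.6],[2.1,2.6,0,0,0,-1.6],[0,0,0,0,0,0]],
  ],
  gripper=0.2,
)

```text
t: 1.02
tool_pos: [0.4496, -0.2867, 0.2182]
orientation: [-3.133, -0.203, -0.002]
force: [0.2, -0.3, 0.4]
opening: 0.0558
gripper_force: 0.0
```

Run:
```python
from h import *
s=monitor.read_state();print(s["tool_pos"],s["orientation"],s["q"].round(2))
im,m=shot("wrist");cv2.imwrite("pics/w1.png",im);np.save("w1.npy",m,allow_pickle=True)
print(m["fx"],-pose(m)[0].T@pose(m)[1],pose(m)[0][2])
```

```text
[ 0.44964492 -0.28668836  0.21823426] [-3.13276276e+00 -2.02677817e-01 -1.60176399e-03] [-0.67 -0.05  1.67  0.    1.52  0.78]
325.19226210127806 [ 0.51643837 -0.2783307   0.38398485] [-0.23876738 -0.02912626 -0.97063989]
```

View pics/w1.png

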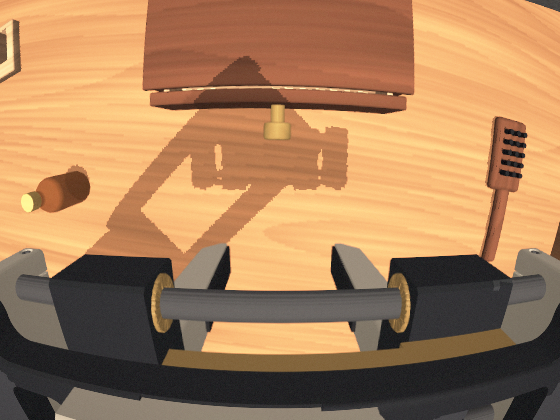

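Wrist view: the knob head is at (277,130), its stem at (278,112). The panel's top front edge runs from (152,105) to (406,109).

Run:
```python
from h import *
m=np.load("w1.npy",allow_pickle=True).item(); mt,ms=eyes.camera_model("top"),eyes.camera_model("side")
ob=[]
for mm,p,f in((m,(277.5,129),1),(mt,(367.5,221),0),(ms,(297.3,181),0)):
    o,v=rays(mm,p,f);ob.append((o,v[0]))
print("tri",tri(ob)); print("w+side",tri([ob[0],ob[2]]));print("w z45",onz(m,[277.5,129],.045,1),"top",onz(mt,[367.5,221],.045))
e=onz(m,[[150,94],[406,97]],.074,1);f=onz(m,[[143,91],[413,94]],.082,1)
for q in(e,f):
    d=q[0]-q[1];print(q.round(4),np.linalg.norm(d),np.degrees(np.arctan2(-d[0],d[1])))
```

```text
tri (array([ 0.51995527, -0.27206501,  0.04723207]), [np.float64(0.0033158647708883956), np.float64(0.0023507850096427334), np.float64(0.0026281249400174275)])
w+side (array([ 0.52004023, -0.27412443,  0.04653838]), [np.float64(0.002587397741092806), np.float64(0.0025873977410926967)])
w z45 [[ 0.52265485 -0.27401832  0.045     ]] top [[ 0.52001684 -0.27004945  0.045     ]]
[[ 0.5456 -0.1436  0.074 ]
 [ 0.5746 -0.3954  0.074 ]] 0.2533607209233689 6.551697105135009
[[ 0.5477 -0.1391  0.082 ]
 [ 0.5777 -0.3993  0.082 ]] 0.2619376619336173 6.580786953086123
```

>>> arm_command(
  deltas=[
    [[3.5,0.7,0,0,0,-0.8],[3.5,0.6,0,0,0,0],[0,0,-3.8,0,0,0],[0,0,-3.8,0,0,0],[0,0,-3.8,0,0,0],[0,0,-3.8,0,0,0],[0,0,-3.8,0,0,0],[0,0,0,0,0,0]],
  ],
)

```text
t: 1.73
tool_pos: [0.5102, -0.2753, 0.0193]
orientation: [-3.128, -0.175, 0.019]
force: [-1.4, 1.2, -2.2]
opening: 0.0564
gripper_force: 0.0
```

>>> arm_command(
  deltas=[
    [[0,0,0,0,0,0],[0,0,0,0,0,0],[0,0,0,0,0,0],[0,0,0,0,0,0],[0,0,0,0,0,0],[0,0,0,0,0,0]],
  ],
  gripper=-0.7,
  squeeze=25,
)

```text
t: 2.23
tool_pos: [0.5183, -0.2739, 0.0319]
orientation: [-3.13, -0.178, -0.003]
force: [-3.9, 24.6, 15.2]
opening: 0.0275
gripper_force: 25.0
```

>>> arm_command(
  deltas=[
    [[-1.0,-0.12,0,0,0,0],[-1.5,-0.17,0,0,0,0],[-2.0,-0.23,0,0,0,0],[-2.0,-0.23,0,0,0,0],[-2.0,-0.23,0,0,0,0],[-2.0,-0.23,0,0,0,0],[-1.3,-0.15,0,0,0,0],[0,0,0,0,0,0],[0,0,0,0,0,0]],
  ],
  squeeze=15,
)

```text
t: 2.98
tool_pos: [0.3989, -0.2874, 0.0311]
orientation: [-3.129, -0.176, -0.001]
force: [-3.9, 29.8, 19.3]
opening: 0.028
gripper_force: 15.0
```

>>> arm_command(
  deltas=[
    [[0,0,0,0,0,0],[0,0,0,0,0,0],[0,0,0,0,0,0],[0,0,4,0,0,0],[0,0,4,0,0,0],[0,0,4,0,0,0],[0,0,4,0,0,0],[0,0,4,0,0,0],[0,0,0,0,0,0]],
  ],
  gripper=0.3,
)

```text
t: 3.73
tool_pos: [0.4026, -0.2955, 0.2408]
orientation: [3.124, 0.176, 0.02]
force: [1.0, -1.0, 1.1]
opening: 0.0602
gripper_force: 0.0
```

Run:
```python
from h import *
s=monitor.read_state();print(s["tool_pos"],s["force"])
im,m=shot("wrist");cv2.imwrite("pics/w2.png",im);np.save("w2.npy",m,allow_pickle=True)
```

```text
[ 0.40257074 -0.29554642  0.240811  ] [ 1.0327196  -0.99838228  1.07309458]
```

View pics/w2.png

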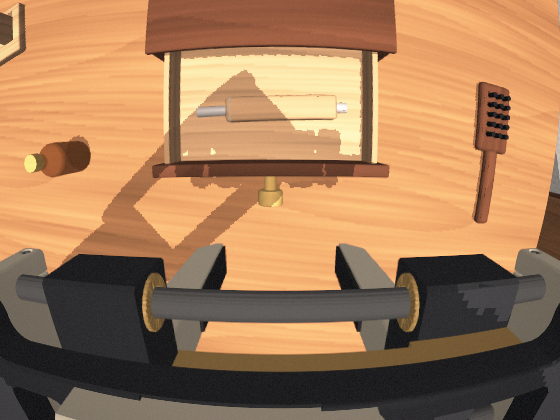

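Drawer is open. The bar body spans (226,97)–(337,120), the sprung tip is at (197,111) and the plain tip at (348,107).

```bash
cat > bar.py <<'E'
from h import *
def barmeas(body4,tips,m,z=.041,zt=.027):
    B=onz(m,body4,z,1);t=onz(m,tips,zt,1);d=t[0]-t[1]
    print("body",B.mean(0).round(4),"L",np.linalg.norm((B[0]+B[3]-B[1]-B[2])/2),"W",np.linalg.norm((B[0]+B[1]-B[2]-B[3])/2))
    print("tips",t.round(4),np.linalg.norm(d),"yaw",np.degrees(np.arctan2(-d[0],d[1])))
E
python3 - <<'E'
from bar import *
m=np.load("w2.npy",allow_pickle=True).item()
barmeas([[226,97],[336,95],[337,119],[226,122]],[[197,111],[348,107]],m)
s=monitor.read_state();print(s["tool_pos"],Rn.from_rotvec(s["orientation"]).as_matrix().round(3))
E
```

```text
body [ 0.5038 -0.2882  0.041 ] L 0.1240922019248316 W 0.028108661688081463
tips [[ 0.4922 -0.19    0.027 ]
 [ 0.516  -0.3658  0.027 ]] 0.17740003424429968 yaw 7.726568485018882
[ 0.401757   -0.29483294  0.23676899] [[ 0.994  0.112  0.01 ]
 [ 0.112 -0.994 -0.01 ]
 [ 0.009  0.011 -1.   ]]
```

>>> arm_command(
  deltas=[
    [[0.8,0.05,0,0,0,7],[0.8,0.05,0,0,0,7],[0.8,0.05,0,0,0,7],[0.8,0.05,0,0,0,7],[0.8,0.05,0,0,0,7],[0.8,0.05,0,0,0,7],[0.8,0.05,0,0,0,7],[0.8,0.05,0,0,0,7],[0.8,0.05,0,0,0,7],[0.8,0.05,0,0,0,7],[0.8,0.05,0,0,0,7],[0.8,0.05,0,0,0,7]],
  ],
)

```text
t: 4.78
tool_pos: [0.4953, -0.2861, 0.2288]
orientation: [2.206, 2.236, -0.0]
force: [-0.0, -0.5, -0.8]
opening: 0.0606
gripper_force: 0.0
```

>>> arm_command(
  deltas=[
    [[0.8,0,-2,0,0,7],[0,0,-2,0,0,0],[0,0,0,0,0,0],[0,0,0,0,0,0]],
  ],
)

```text
t: 5.12
tool_pos: [0.5019, -0.2854, 0.1875]
orientation: [-2.072, -2.358, 0.001]
force: [0.1, -0.4, 0.5]
opening: 0.0603
gripper_force: 0.0
```

Run:
```python
from h import *
s=monitor.read_state();print(s["tool_pos"],s["force"],Rn.from_rotvec(s["orientation"]).as_matrix().round(3),s["q"].round(2))
im,m=shot("wrist");cv2.imwrite("pics/w3.png",im);np.save("w3.npy",m,allow_pickle=True)
```

```text
[ 0.50191234 -0.28544584  0.18754763] [ 0.05436385 -0.35122124  0.51393277] [[-0.129  0.992 -0.002]
 [ 0.992  0.129  0.001]
 [ 0.002 -0.002 -1.   ]] [-0.61  0.09  1.59 -0.    1.47 -0.73]
```

View pics/w3.png

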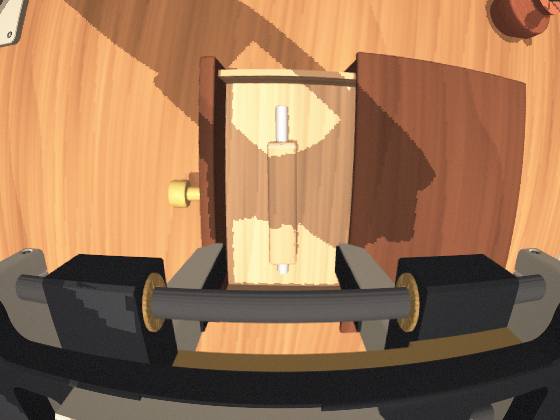

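The bar lies straight between the fingers: body corners (268,142), (297,142), (297,264), (268,264), tips (281,107) and (283,272).

Run:
```python
from bar import *
m=np.load("w3.npy",allow_pickle=True).item();m2=np.load("w2.npy",allow_pickle=True).item()
barmeas([[268,142],[268,264],[297,264],[297,142]],[[281,107],[283,272]],m)
for a,b in(((197,111),(281,107)),((348,107),(283,272)),((281.5,108.3),(282.5,203))):
    print(tri([(o,v[0]) for o,v in(rays(m2,a,1),rays(m,b,1))]))
```

```text
body [ 0.505 -0.287  0.041] L 0.12410390789306458 W 0.02886372154791652
tips [[ 0.491  -0.1911  0.027 ]
 [ 0.5156 -0.3636  0.027 ]] 0.17431272208424126 yaw 8.099099413989284
(array([ 0.49139134, -0.19187047,  0.03497954]), [np.float64(0.00029701541197575665), np.float64(0.00029701541197567295)])
(array([ 0.51656873, -0.36730091,  0.01905306]), [np.float64(0.0004891274097745701), np.float64(0.0004891274097747389)])
(array([ 0.50489732, -0.2887305 ,  0.02020865]), [np.float64(0.0003896030256592776), np.float64(0.00038960302565921746)])
```

>>> arm_command(
  deltas=[
    [[0.3,-0.2,-3.5,0,0,0.5],[0,0,-3.5,0,0,0],[0,0,-3.5,0,0,0],[0,0,-2.5,0,0,0],[0,0,-1.5,0,0,0],[0,0,-1,0,0,0],[0,0,-0.8,0,0,0],[0,0,-0.5,0,0,0],[0,0,0,0,0,0],[0,0,0,0,0,0]],
  ],
)

```text
t: 6.0
tool_pos: [0.5066, -0.2884, 0.0219]
orientation: [2.061, 2.369, 0.0]
force: [-0.2, 0.1, 0.4]
opening: 0.0603
gripper_force: 0.0
```

>>> arm_command(
  deltas=[
    [[0,0,0,0,0,0],[0,0,0,0,0,0],[0,0,0,0,0,0],[0,0,0,0,0,0],[0,0,0,0,0,0],[0,0,0,0,0,0]],
  ],
  gripper=-0.7,
  squeeze=30,
)

```text
t: 6.5
tool_pos: [0.5058, -0.288, 0.0208]
orientation: [2.062, 2.37, -0.0]
force: [-1.0, -0.1, 1.9]
opening: 0.0278
gripper_force: 30.0
```

>>> arm_command(
  deltas=[
    [[0,0,1.5,0,0,0],[0,0,3,0,0,0],[0,0,4,0,0,0],[0,0,4,0,0,0],[0,0,4,0,0,0],[0,0,4,0,0,0],[0.5,1,4,0,0,0],[0.6,2.5,1,0,0,0.8],[0.7,3.5,0,0,0,0.8],[0.7,3.5,0,0,0,0.8],[0.7,3.5,0,0,0,0.8],[0.7,3.5,0,0,0,0.8]],
  ],
)

```text
t: 7.5
tool_pos: [0.5447, -0.1113, 0.2754]
orientation: [-1.978, -2.44, 0.0]
force: [0.9, 1.2, -1.2]
opening: 0.0278
gripper_force: 30.0
```

>>> arm_command(
  deltas=[
    [[0.7,3.5,0,0,0,0.8],[0.7,3.5,0,0,0,0.8],[0.7,3.5,0,0,0,0.8],[0.7,3.5,0,0,0,0.8],[0.6,3.5,0,0,0,0.8],[0.6,3.5,0,0,0,0.5],[0.4,2.5,0,0,0,0],[0.2,1.5,0,0,0,0],[0,0,0,0,0,0],[0,0,0,0,0,0]],
  ],
)

```text
t: 8.33
tool_pos: [0.5906, 0.1372, 0.2751]
orientation: [-1.879, -2.517, 0.002]
force: [0.4, -0.3, -2.0]
opening: 0.0279
gripper_force: 30.0
```

Run:
```python
from h import *
s=monitor.read_state();print(s["tool_pos"],s["force"],Rn.from_rotvec(s["orientation"]).as_matrix().round(3),s["q"].round(2))
im,m=shot("wrist");cv2.imwrite("pics/w4.png",im);np.save("w4.npy",m,allow_pickle=True)
```

```text
[0.59062567 0.13719288 0.275115  ] [ 0.43220112 -0.29795788 -2.04888254] [[-0.284  0.959 -0.001]
 [ 0.959  0.284 -0.001]
 [-0.    -0.001 -1.   ]] [ 0.14  0.13  1.38 -0.    1.63 -0.14]
```

View pics/w4.png

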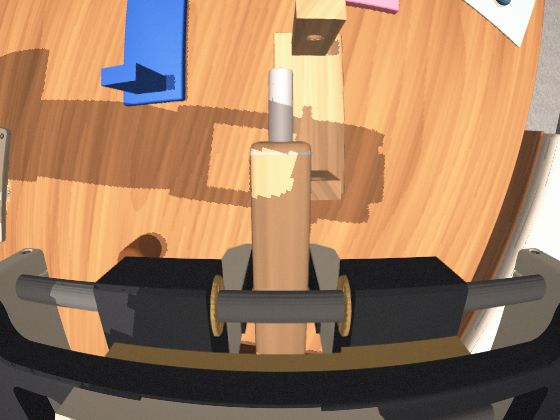

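The pale stand is partly hidden behind the held bar: tall post at (318,25) with its cup at (315,38), base right edge at x≈344. I'll step sideways for a clear view.

>>> arm_command(
  deltas=[
    [[-2,1.2,0,0,0,0],[-3,1.8,0,0,0,0],[-3,1.8,0,0,0,0],[-2.3,1.4,0,0,0,0],[-1.2,0.8,0,0,0,0],[0,0,0,0,0,0],[0,0,0,0,0,0]],
  ],
)

```text
t: 8.97
tool_pos: [0.4762, 0.2063, 0.2761]
orientation: [1.88, 2.515, 0.001]
force: [-0.2, -0.1, -0.6]
opening: 0.0279
gripper_force: 30.0
```

Run:
```python
from h import *
s=monitor.read_state();print(s["tool_pos"])
im,m=shot("wrist");cv2.imwrite("pics/w5.png",im);np.save("w5.npy",m,allow_pickle=True)
p=proj(m,[[.6,.2465,.06]],1)[0];print(p)
x0,y0=int(max(0,min(p[0]-100,360))),int(max(0,min(p[1]-100,240)))
print(x0,y0);cv2.imwrite("pics/w5c.png",cv2.resize(im[y0:y0+200,x0:x0+200],(600,600),interpolation=cv2.INTER_CUBIC))
```

```text
[0.47624651 0.20632893 0.27606537]
[384.93395839 188.79298994]
284 88
```

View pics/w5c.png

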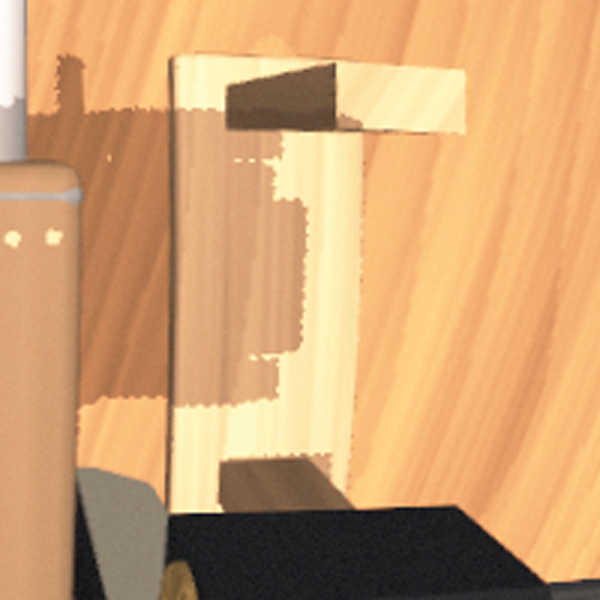

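Crop (3×, offset 284,88): tall post's inner top edge runs (336,130)–(466,132) and its foot is at (226,130). The short post's inner foot edge is (220,460)–(331,455), and the base's left edge is at x≈170.

Run:
```python
from h import *
m=np.load("w5.npy",allow_pickle=True).item();m4=np.load("w4.npy",allow_pickle=True).item();ms=eyes.camera_model("side");mt=eyes.camera_model("top")
im=cv2.imread("pics/w5.png")
# crop px, z, stand xy (stand x is to image right; y up)
pts=[((336,130),.16,(-22,76)),((466,132),.16,(22,76)),((466,69),.16,(22,96)),((336,63),.16,(-22,96)),((226,130),.018,(-22,76)),((220,461),.018,(-22,-76)),((331,456),.018,(22,-76)),((175,56),.018,(-45,110))]
uv=np.array([p[0] for p in pts])/3+[284,88]-.33
W=np.array([onz(m,u,p[1],1)[0][:2] for u,p in zip(uv,pts)]);L=np.array([p[2] for p in pts])/1000
R,_=Rn.align_vectors(np.c_[W-W.mean(0),0*W[:,0]],np.c_[L-L.mean(0),0*L[:,0]])
Rm=R.as_matrix()[:2,:2];t=W.mean(0)-Rm@L.mean(0);th=np.degrees(np.arctan2(Rm[1,0],Rm[0,0]))
print("stand",t,th);print(((W-t)@Rm*1000).round(1).tolist())
for xs,col in((170,"base left"),):
    e=onz(m,np.array([[172,100],[168,500]])/3+[284,88],.018,1)[:,:2];print(col,((e-t)@Rm*1000).round(1).tolist(),"yaw",np.degrees(np.arctan2(-(e[0]-e[1])[0],(e[0]-e[1])[1])))
e=onz(m,np.array([[361,150],[350,480]])/3+[284,88],.018,1)[:,:2];print("base right",((e-t)@Rm*1000).round(1).tolist())
# two-view heights
for n,a in(("w4 cup tall",(m4,(315,38))),):
    P=np.r_[t+Rm@[0,.076],.1];print(n,proj(m4,P,1),a[1])
P=np.r_[t+Rm@[0,-.076],.1];print("short cup in side",proj(ms,P),(248.75,251.25))
E_=[np.r_[t+Rm@np.array(q)/1000,z] for q,z in(((-22,-96),.116),((22,-96),.116),((22,96),.16),((-22,96),.16),((-22,76),.16),((22,76),.16))]
print("side proj",proj(ms,np.array(E_)).round(1).tolist());print("w4 proj",proj(m4,np.array(E_),1).round(1).tolist());print("top proj",proj(mt,np.array(E_)).round(1).tolist())
np.save("stand.npy",[t[0],t[1],th])
S=cv2.imread("pics/side0.png");w4=cv2.imread("pics/w4.png")
a=cv2.resize(S[230:330,225:285],(360,600),interpolation=cv2.INTER_CUBIC);b=cv2.resize(w4[0:60,280:320+30],(420,360),interpolation=cv2.INTER_CUBIC)
c=np.zeros((600,780,3),np.uint8);c[:,:360]=a;c[:360,360:]=b
b2=cv2.resize(w4[170:210,300:350],(300,240),interpolation=cv2.INTER_CUBIC);c[360:,360:660]=b2
cv2.imwrite("pics/chk.png",c)
```

```text
stand [0.60300827 0.24197177] 19.800408886015234
[[-23.0, 76.0], [21.6, 75.9], [22.2, 95.7], [-22.2, 96.3], [-22.5, 76.6], [-27.4, -75.2], [28.1, -77.0], [-43.8, 109.7]]
base left [[-45.7, 89.9], [-51.9, -93.4]] yaw 17.887364347169495
base right [[41.8, 66.6], [39.2, -90.7]]
w4 cup tall [[315.14827509  37.11181464]] (315, 38)
short cup in side [[244.89200314 249.1474446 ]] (248.75, 251.25)
side proj [[251.5, 238.4], [235.0, 241.0], [247.7, 280.1], [267.2, 276.7], [265.3, 270.5], [246.0, 273.9]]
w4 proj [[304.3, 200.7], [346.6, 198.5], [344.7, -1.3], [295.5, -1.3], [297.0, 18.6], [346.7, 18.4]]
top proj [[238.6, 188.4], [234.1, 175.4], [172.7, 193.8], [177.2, 207.3], [183.5, 205.1], [178.9, 191.6]]
```

View pics/chk.png

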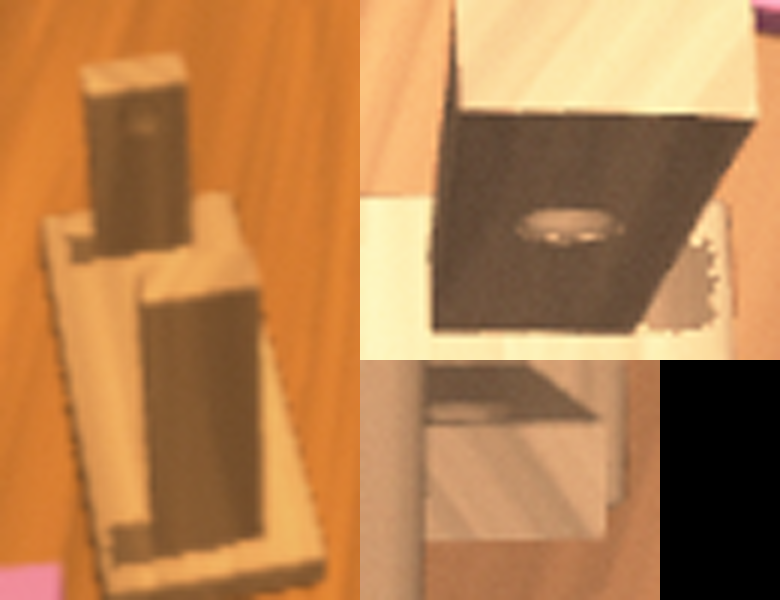

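The check crops show the tall cup at w4 pixel (314.7,37.7), the tall inner top edge at (296,18)–(346,20) and the short post's outer corner at (341,200). My short-post foot points were off because of shadow, so I'm refitting with both wrist views and the side view.

```bash
cat > fit.py <<'E'
from h import *
from scipy.optimize import least_squares
m5=np.load("w5.npy",allow_pickle=True).item();m4=np.load("w4.npy",allow_pickle=True).item();ms=eyes.camera_model("side")
c=lambda x,y:(284+x/3-.33,88+y/3-.33)
O5=[(c(336,130),(-22,76,160)),(c(466,132),(22,76,160)),(c(466,69),(22,96,160)),(c(336,63),(-22,96,160)),(c(226,130),(-22,76,18)),(c(175,56),(-45,110,18))]
O4=[((296.2,18.3),(-22,76,160)),((345.8,20),(22,76,160)),((292.2,55),(-22,76,18)),((314.7,37.7),(0,76,100)),((339.7,180),(22,-76,116)),((340.8,199.7),(22,-96,116))]
OS=[((238.7,245.8),(22,-76,116)),((256.2,243.8),(-22,-76,116)),((255.5,239.5),(-22,-96,116)),((238.3,241.7),(22,-96,116)),((249.2,280),(22,96,160)),((268.3,278.3),(-22,96,160))]
def W(p,L):
    a=np.radians(p[2]);R=np.array([[np.cos(a),-np.sin(a)],[np.sin(a),np.cos(a)]])
    L=np.array(L)/1000;return np.c_[L[:,:2]@R.T+[p[0],p[1]],L[:,2]+p[3]]
def res(p,sets):
    return np.concatenate([((proj(m,W(p,[o[1] for o in O]),f)-[o[0] for o in O])*w).ravel() for m,O,f,w in sets])
base=[(m5,O5,1,1),(m4,O4,1,1),(ms,OS,0,1)]
for n,s in(("all",base),("w4",base[1:2]),("w5",base[:1]),("w45",base[:2])):
    r=least_squares(res,[.603,.242,18,0],args=(s,),loss="soft_l1");print(n,r.x.round(4),np.abs(r.fun).reshape(-1,2).round(1).tolist() if n in("all","w45") else r.cost)
    if n=="w45": np.save("stand.npy",r.x)
E
python3 fit.py
python3 - <<'E'
from h import *
m=np.load("w5.npy",allow_pickle=True).item()
e=onz(m,np.array([[172,100],[168,500],[361,150],[350,480]])/3+[284,88],.018,1)[:,:2]
for a,b in((0,1),(2,3)):
    d=e[a]-e[b];print("edge yaw",np.degrees(np.arctan2(-d[0],d[1])))
E
```

```text
all [ 6.00000e-01  2.40900e-01  1.75909e+01 -1.70000e-03] [[0.1, 0.8], [0.7, 0.8], [0.6, 0.7], [0.0, 0.4], [0.1, 0.1], [0.4, 1.3], [0.3, 0.1], [0.3, 0.1], [0.8, 0.4], [0.0, 0.1], [0.4, 0.1], [1.1, 0.5], [0.1, 0.1], [0.9, 0.3], [1.4, 0.8], [0.7, 0.8], [1.8, 0.4], [1.2, 0.8]]
w4 [ 6.00100e-01  2.40800e-01  1.77121e+01 -1.30000e-03] 1.040966978419471
w5 [ 6.02200e-01  2.41700e-01  1.90605e+01 -1.20000e-03] 0.7801855331153773
w45 [ 6.00200e-01  2.40800e-01  1.78115e+01 -9.00000e-04] [[0.3, 0.6], [0.4, 0.9], [0.3, 0.7], [0.2, 0.2], [0.1, 0.1], [0.5, 1.1], [0.3, 0.1], [0.4, 0.3], [0.9, 0.5], [0.0, 0.2], [1.0, 0.3], [0.4, 0.2]]
edge yaw 17.887364347169495
edge yaw 18.870262707151408
```

>>> arm_command(
  deltas=[
    [[2,0,0,0,0,0.4],[3,0.1,0,0,0,0.4],[3.4,0.1,0,0,0,0.5],[3,0.1,-1,0,0,0],[2,0,-2.5,0,0,0],[0,0,-3.5,0,0,0],[0,0,-3,0,0,0],[0,0,-2,0,0,0],[0,0,-1.5,0,0,0],[0,0,-0.9,0,0,0],[0,0,0,0,0,0],[0,0,0,0,0,0]],
  ],
)

```text
t: 10.02
tool_pos: [0.6104, 0.2093, 0.1315]
orientation: [-1.853, -2.536, 0.001]
force: [-0.7, 0.1, -1.7]
opening: 0.028
gripper_force: 30.0
```

Run:
```python
from h import *
s=monitor.read_state();R=Rn.from_rotvec(s["orientation"]).as_matrix();x=R[:,0];P=s["tool_pos"];print(P,s["force"],"yaw",np.degrees(np.arctan2(-x[0],x[1])),"R",R.round(4).tolist())
im,m=shot("wrist");cv2.imwrite("pics/w6.png",im);np.save("w6.npy",m,allow_pickle=True)
tip=P-R[:,2]*.006+x*.099;st=np.load("stand.npy");a=np.radians(st[2])
cup=np.r_[st[0]-np.sin(a)*.076,st[1]+np.cos(a)*.076,.1]
print("tip",tip,proj(m,tip,1),"cup",proj(m,cup,1))
m4=np.load("w4.npy",allow_pickle=True).item()
R4=np.array([[-.284,.959,-.001],[.959,.284,-.001],[0,-.001,-1]]);P4=np.array([.5906,.1372,.2751])
print("w4 tip",proj(m4,P4-R4[:,2]*.006+R4[:,0]*.099,1),"band edge corners top",proj(m4,[P4-R4[:,2]*.020+R4[:,0]*.063+R4[:,1]*k for k in(-.014,.014)],1))
w=cv2.imread("pics/w4.png")
A=cv2.resize(w[55:165,235:325],(360,440),interpolation=cv2.INTER_CUBIC)
B=cv2.resize(im[0:150,225:335],(440,600),interpolation=cv2.INTER_CUBIC)
c=np.zeros((600,800,3),np.uint8);c[:440,:360]=A;c[:,360:]=B;cv2.imwrite("pics/tip.png",c)
```

```text
[0.6104125  0.20927585 0.13152051] [-0.72208051  0.11935921 -1.69642962] yaw 17.69149073208171 R [[-0.3039, 0.9527, -0.0005], [0.9527, 0.3039, -0.0003], [-0.0002, -0.0005, -1.0]]
tip [0.58032996 0.30359577 0.13750334] [[278.31371333  69.49743349]] cup [[278.23021686  65.59214774]]
w4 tip [[278.31226102  69.53048586]] band edge corners top [[246.7529659  142.91345553]
 [309.58254535 142.84443315]]
```

View pics/tip.png

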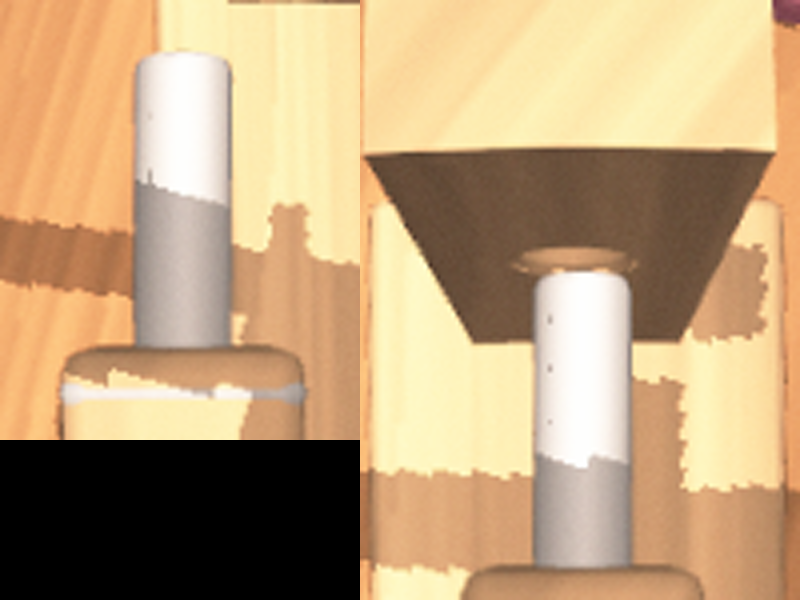

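In the tip view the free pin is about 1 mm right of the cup axis (pin 280.5, cup 278.8) and the yaw matches. I'll correct that and press the pin onto the tall post's face.

>>> arm_command(
  deltas=[
    [[-0.1,0.0,0,0,0,0],[-0.12,0.38,0,0,0,0],[-0.15,0.48,0,0,0,0],[-0.18,0.57,0,0,0,0],[-0.18,0.57,0,0,0,0],[-0.18,0.57,0,0,0,0],[-0.15,0.48,0,0,0,0],[-0.09,0.28,0,0,0,0],[0,0,0,0,0,0],[0,0,0,0,0,0]],
  ],
)

```text
t: 10.9
tool_pos: [0.5986, 0.2435, 0.1319]
orientation: [1.851, 2.537, 0.0]
force: [1.4, -3.6, 1.1]
opening: 0.0278
gripper_force: 30.0
```

>>> arm_command(
  deltas=[
    [[-0.02,0.05,0,0,0,0],[0,0,-0.4,0,0,0],[0,0,-0.5,0,0,0],[0,0,-0.6,0,0,0],[0,0,-0.5,0,0,0],[0,0,-0.4,0,0,0],[0,0,0,0,0,0],[0,0,0,0,0,0]],
  ],
  squeeze=50,
)

```text
t: 11.57
tool_pos: [0.5975, 0.2436, 0.1065]
orientation: [-1.852, -2.537, 0.003]
force: [1.4, -3.5, -5.1]
opening: 0.0275
gripper_force: 50.0
```

>>> arm_command(
  deltas=[
    [[0,0,-0.3,0,0,0],[0,0,-0.4,0,0,0],[0,0,-0.4,0,0,0],[0,0,-0.3,0,0,0],[0,0,0,0,0,0],[0,0,0,0,0,0],[0,0,0,0,0,0]],
  ],
)

```text
t: 12.15
tool_pos: [0.598, 0.2439, 0.0933]
orientation: [-1.852, -2.537, 0.001]
force: [1.7, -1.9, -3.2]
opening: 0.028
gripper_force: 50.0
```

Run:
```python
from h import *
s=monitor.read_state();R=Rn.from_rotvec(s["orientation"]).as_matrix();P=s["tool_pos"];st=np.load("stand.npy");a=np.radians(st[2])
A=np.array([[np.cos(a),np.sin(a)],[-np.sin(a),np.cos(a)]]);f=s["force"]
print("stand frame",A@(P[:2]-st[:2])*1000,P[2],"F",A@f[:2],f[2],s["wrist_torque"],R[2].round(4))
im,m=shot("wrist");cv2.imwrite("pics/w7.png",im);np.save("w7.npy",m,allow_pickle=True)
h=cv2.cvtColor(im,cv2.COLOR_BGR2HSV);g=cv2.inRange(h,(0,0,90),(179,40,255))[40:150,255:310]
for y in range(0,110,6):
    xs=np.where(g[y])[0];print(y+40,(xs.min()+255,xs.max()+255,len(xs)) if len(xs) else None,end=" ")
```

```text
stand frame [-1.17365118  3.6495081 ] 0.09330349735380614 F [ 1.01888598 -2.34746025] -3.2063091260813876 [-0.59926091 -0.38962179 -0.07606271] [-1.e-04 -5.e-04 -1.e+00]
40 None 46 None 52 None 58 None 64 None 70 None 76 None 82 None 88 None 94 None 100 None 106 None 112 None 118 None 124 (np.int64(269), np.int64(292), 24) 130 (np.int64(269), np.int64(291), 23) 136 (np.int64(269), np.int64(291), 23) 142 None 148 None
```

>>> arm_command(
  deltas=[
    [[0.05,-0.15,0,0,0,0],[0.05,-0.15,0,0,0,0],[0.05,-0.15,0,0,0,0],[0.04,-0.12,0,0,0,0],[0,0,0,0,0,0],[0,0,0,0,0,0]],
  ],
)

```text
t: 12.7
tool_pos: [0.6, 0.2381, 0.0936]
orientation: [-1.852, -2.537, 0.0]
force: [0.7, -2.0, -2.8]
opening: 0.0276
gripper_force: 50.0
```

```bash
cat > st.py <<'E'
from h import *
s=monitor.read_state();P=s["tool_pos"];st=np.load("stand.npy");a=np.radians(st[2])
A=np.array([[np.cos(a),np.sin(a)],[-np.sin(a),np.cos(a)]]);f=s["force"]
print("stand frame",A@(P[:2]-st[:2])*1000,P[2],"F",A@f[:2],f[2],s["wrist_torque"])
E
python3 st.py
```

```text
stand frame [-1.05591202 -2.4348297 ] 0.0935712478456443 F [ 0.04329678 -2.10779674] -2.8411097587982423 [-0.49181674 -0.21551968  0.01339744]
```

>>> arm_command(
  deltas=[
    [[0.04,-0.14,0,0,0,0],[0.05,-0.15,0,0,0,0],[0.04,-0.12,0,0,0,0],[0,0,0,0,0,0],[0,0,0,0,0,0]],
  ],
)

```text
t: 13.12
tool_pos: [0.6014, 0.2341, 0.0937]
orientation: [-1.852, -2.537, -0.0]
force: [0.1, -1.4, -2.6]
opening: 0.0272
gripper_force: 50.0
```

```bash
python3 st.py
```

```text
stand frame [-0.93647526 -6.70975323] 0.09370673711191128 F [-0.37298828 -1.33808754] -2.559931075349147 [-0.48127305 -0.19022907  0.04866373]
```

>>> arm_command(
  deltas=[
    [[0.03,-0.1,0,0,0,0],[0.02,-0.06,0,0,0,0],[0,0,0,0,0,0],[0,0,0,0,0,0]],
  ],
)

```text
t: 13.45
tool_pos: [0.6015, 0.2337, 0.0938]
orientation: [-1.851, -2.537, -0.002]
force: [-2.1, 4.1, -2.5]
opening: 0.0278
gripper_force: 50.0
```

```bash
python3 st.py
```

```text
stand frame [-0.94499367 -7.10288804] 0.09375166409499977 F [-0.75397889  4.5586497 ] -2.4952971095522143 [0.71846375 0.22249988 0.001518  ]
```

Plain pin has bottomed in its cup. Releasing.

>>> arm_command(
  deltas=[
    [[-0.02,0.08,0,0,0,0],[0,0,0,0,0,0],[0,0,0,0,0,0],[0,0,0,0,0,0],[0,0,0,0,0,0]],
  ],
  gripper=0.3,
)

```text
t: 13.87
tool_pos: [0.602, 0.2332, 0.0939]
orientation: [1.852, 2.537, 0.0]
force: [-0.1, -0.3, 0.3]
opening: 0.0564
gripper_force: 0.0
```

>>> arm_command(
  deltas=[
    [[0,0,1,0,0,0],[0,0,2,0,0,0],[0,0,4,0,0,0],[0,0,4,0,0,0],[0,0,4,0,0,0],[0,0,4,0,0,0],[0,0,2,0,0,0],[0,0,0,0,0,0],[0,0,0,0,0,0]],
  ],
)

```text
t: 14.62
tool_pos: [0.6026, 0.2336, 0.3068]
orientation: [1.85, 2.535, 0.006]
force: [-0.3, -0.2, -0.3]
opening: 0.0602
gripper_force: 0.0
```

```bash
cat > fitted.py <<'E'
from h import *
# bar measured as the long pale blob between posts: project expected corners, compare edges in wrist view
im,m=shot("wrist");cv2.imwrite("pics/w8.png",im);np.save("w8.npy",m,allow_pickle=True)
S,_=shot("side");cv2.imwrite("pics/side8.png",S)
st=np.load("stand.npy");a=np.radians(st[2]);Rz=np.array([[np.cos(a),-np.sin(a)],[np.sin(a),np.cos(a)]])
L=np.array([[-14,56,114],[14,56,114],[14,-70,114],[-14,-70,114],[0,76,100],[0,-76,100]])/1000
P=np.c_[L[:,:2]@Rz.T+st[:2],L[:,2]]
print("wrist",proj(m,P,1).round(1).tolist(),"side",proj(eyes.camera_model("side"),P).round(1).tolist())
x0,y0=200,40
A=cv2.resize(im[y0:y0+270,x0:x0+180],(400,600));B=cv2.resize(S[230:330,215:285],(400,600),interpolation=cv2.INTER_CUBIC)
cv2.imwrite("pics/fit.png",np.hstack([A,B]))
E
python3 fitted.py
```

```text
wrist [[265.6, 137.5], [291.2, 137.5], [290.7, 247.0], [266.8, 247.1], [278.4, 119.9], [278.8, 247.8]] side [[260.9, 279.5], [249.1, 281.3], [241.8, 246.9], [252.5, 245.5], [256.6, 290.8], [247.0, 248.8]]
```

All 10 picture views are used, so I'll verify numerically.

Run:
```python
from h import *
im=cv2.imread("pics/w8.png");m=np.load("w8.npy",allow_pickle=True).item();h=cv2.cvtColor(im,cv2.COLOR_BGR2HSV)
print("col280 rows95-270 (H,S,V):");
for y in range(96,272,4): print(y,h[y,280].tolist(),end=" ")
print()
g=cv2.inRange(h,(0,0,80),(179,60,255));g[:, :240]=0;g[:,320:]=0;g[:90]=0;g[275:]=0
n,l,s,c=cv2.connectedComponentsWithStats(g)
for i in range(1,n):
    if s[i,4]>12: print(s[i].tolist(),c[i].round(1),onz(m,[c[i]],.1,1).round(4))
# bar side edges along rows
for y in(160,190,220):
    print(y,np.abs(cv2.Sobel(cv2.cvtColor(im,cv2.COLOR_BGR2GRAY),cv2.CV_32F,1,0)[y,250:310]).astype(int).tolist())
```

```text
col280 rows95-270 (H,S,V):
96 [19, 111, 250] 100 [23, 79, 252] 104 [25, 72, 252] 108 [24, 74, 252] 112 [23, 82, 252] 116 [23, 77, 252] 120 [21, 7, 252] 124 [12, 18, 237] 128 [13, 32, 192] 132 [10, 30, 194] 136 [10, 32, 194] 140 [14, 116, 202] 144 [23, 79, 252] 148 [24, 81, 252] 152 [23, 81, 252] 156 [23, 79, 252] 160 [14, 118, 205] 164 [14, 116, 205] 168 [14, 117, 202] 172 [14, 118, 204] 176 [14, 119, 200] 180 [13, 116, 203] 184 [13, 119, 201] 188 [14, 119, 200] 192 [14, 116, 204] 196 [14, 116, 197] 200 [14, 116, 198] 204 [14, 117, 196] 208 [14, 117, 196] 212 [14, 118, 196] 216 [14, 115, 195] 220 [14, 118, 194] 224 [14, 121, 190] 228 [14, 120, 194] 232 [13, 118, 193] 236 [13, 116, 195] 240 [21, 89, 252] 244 [20, 90, 252] 248 [15, 14, 249] 252 [14, 117, 200] 256 [20, 96, 252] 260 [21, 81, 253] 264 [22, 85, 252] 268 [17, 116, 247] 
[274, 119, 10, 19, 186] [278.5 128. ] [[0.5799 0.3043 0.1   ]]
[274, 246, 10, 5, 45] [278.6 248. ] [[0.6233 0.1681 0.1   ]]
160 [163, 33, 12, 21, 18, 2, 12, 8, 22, 26, 5, 25, 48, 12, 17, 135, 91, 80, 59, 14, 6, 18, 35, 41, 13, 8, 7, 2, 5, 8, 7, 0, 1, 2, 15, 29, 7, 7, 32, 82, 76, 77, 76, 7, 29, 62, 70, 27, 38, 46, 21, 10, 8, 30, 31, 26, 25, 14, 24, 81]
190 [263, 16, 6, 6, 11, 17, 7, 8, 17, 11, 4, 26, 66, 38, 8, 55, 73, 40, 75, 16, 15, 2, 31, 55, 32, 1, 16, 13, 6, 3, 7, 6, 3, 11, 24, 18, 15, 13, 32, 65, 62, 72, 89, 7, 69, 60, 6, 5, 23, 21, 7, 20, 42, 28, 4, 10, 13, 0, 24, 79]
220 [52, 14, 5, 4, 13, 7, 17, 21, 12, 2, 14, 5, 34, 34, 11, 23, 299, 248, 80, 182, 150, 111, 99, 53, 134, 66, 144, 130, 37, 94, 29, 95, 61, 15, 93, 165, 78, 12, 77, 186, 313, 99, 94, 27, 68, 106, 226, 197, 34, 0, 3, 28, 28, 9, 15, 7, 13, 21, 142, 260]
```

Fit verified: sprung pin enters at row 119 (predicted 119.9), plain pin at row 248 (predicted 247.8), and both are centred laterally. Now for the drawer.

>>> arm_command(
  deltas=[
    [[-1,-2,0,0,0,-6.7],[-1.7,-3.5,0,0,0,-6.7],[-1.7,-3.5,0,0,0,-6.7],[-1.7,-3.5,0,0,0,-6.7],[-1.7,-3.5,0,0,0,-6.7],[-1.7,-3.5,0,0,0,-6.7],[-1.7,-3.5,0,0,0,-6.7],[-1.7,-3.5,0,0,0,-6.7],[-1.7,-3.5,0,0,0,-6.7],[-1.7,-3.5,0,0,0,-6.7],[-1.7,-3.5,0,0,0,-6.7],[-1.7,-3.5,0,0,0,-6.7]],
  ],
  gripper=-1,
)

```text
t: 15.72
tool_pos: [0.4027, -0.1726, 0.3016]
orientation: [-3.052, -0.734, 0.004]
force: [0.4, -0.3, 0.6]
opening: 0.0004
gripper_force: 0.0
```

>>> arm_command(
  deltas=[
    [[-1.7,-3.5,0,0,0,-6.7],[-1.7,-3.5,0,0,0,-6.7],[-1.7,-3.5,0,0,0,-6.7],[-0.5,-1.5,0,0,0,0],[0,0,0,0,0,0],[0,0,0,0,0,0]],
  ],
)

```text
t: 16.22
tool_pos: [0.3477, -0.2916, 0.3017]
orientation: [-3.132, -0.195, 0.003]
force: [0.0, -0.4, 0.5]
opening: 0.0005
gripper_force: 0.0
```

Run:
```python
from h import *
s=monitor.read_state();R=Rn.from_rotvec(s["orientation"]).as_matrix();print(s["tool_pos"],"tool x yaw",np.degrees(np.arctan2(R[1,0],R[0,0])),R[2].round(3),s["opening"])
im,m=shot("wrist");h=cv2.cvtColor(im,cv2.COLOR_BGR2HSV)
g=cv2.inRange(h,(18,110,70),(32,255,255));n,l,st,c=cv2.connectedComponentsWithStats(g)
p=proj(m,[[.399,-.287,.045]],1)[0];print("expected knob",p)
for i in range(1,n):
    if st[i,4]>40 and np.linalg.norm(c[i]-p)<60: print(st[i].tolist(),c[i].round(1),onz(m,[c[i]],.045,1).round(4))
```

```text
[ 0.34767172 -0.2915704   0.30172123] tool x yaw 7.139284688052223 [-0.002 -0.003 -1.   ] 0.0004727368829406779
expected knob [282.26865844 147.02153466]
[272, 122, 21, 29, 383] [282.2 138.6] [[ 0.4098 -0.2855  0.045 ]]
```

>>> arm_command(
  deltas=[
    [[0,0,-3,0,0,0],[0,0,-4,0,0,0],[0,0,-4,0,0,0],[0,0,-4,0,0,0],[0,0,-4,0,0,0],[0,0,-3.5,0,0,0],[0,0,-2.3,0,0,0],[0,0,-1.5,0,0,0],[0,0,-0.7,0,0,0],[0,0,0,0,0,0]],
  ],
)

```text
t: 17.1
tool_pos: [0.348, -0.2892, 0.0316]
orientation: [-3.132, -0.202, 0.004]
force: [0.3, 0.6, 0.1]
opening: 0.0003
gripper_force: 0.0
```

>>> arm_command(
  deltas=[
    [[1.5,0.17,0,0,0,0],[1.5,0.17,0,0,0,0],[1.5,0.17,0,0,0,0],[1.5,0.17,0,0,0,0],[1.5,0.17,0,0,0,0],[1.5,0.17,0,0,0,0],[1.5,0.17,0,0,0,0],[1.5,0.17,0,0,0,0],[1,0.12,0,0,0,0],[0,0,0,0,0,0]],
  ],
)

```text
t: 17.93
tool_pos: [0.4813, -0.2767, 0.0353]
orientation: [3.134, 0.201, 0.004]
force: [-0.3, -0.3, 0.1]
opening: 0.0005
gripper_force: 0.0
```

>>> arm_command(
  deltas=[
    [[0.5,0.06,0,0,0,0],[0.5,0.06,0,0,0,0],[0.5,0.06,0,0,0,0],[0.3,0.03,0,0,0,0],[0.2,0.02,0,0,0,0],[0,0,0,0,0,0],[0,0,0,0,0,0]],
  ],
)

```text
t: 18.52
tool_pos: [0.4987, -0.2746, 0.0335]
orientation: [-3.135, -0.199, -0.0]
force: [-0.7, -0.1, 0.1]
opening: 0.0001
gripper_force: 0.0
```

>>> arm_command(
  deltas=[
    [[0.2,0.02,0,0,0,0],[0.2,0.02,0,0,0,0],[0.2,0.02,0,0,0,0],[0,0,0,0,0,0]],
  ],
)

```text
t: 18.85
tool_pos: [0.5049, -0.2739, 0.0336]
orientation: [-3.135, -0.199, -0.0]
force: [-0.0, -0.3, -0.1]
opening: 0.0006
gripper_force: 0.1
```

>>> arm_command(
  deltas=[
    [[0.2,0.02,0,0,0,0],[0.2,0.02,0,0,0,0],[0.2,0.02,0,0,0,0],[0,0,0,0,0,0]],
  ],
)

```text
t: 19.18
tool_pos: [0.5063, -0.2737, 0.0335]
orientation: [-3.134, -0.198, 0.015]
force: [-25.7, 0.0, 17.9]
opening: 0.0005
gripper_force: 12.8
```

>>> arm_command(
  deltas=[
    [[0.15,0.02,0,0,0,0],[0.15,0.02,0,0,0,0],[0,0,0,0,0,0],[0,0,0,0,0,0]],
  ],
)

```text
t: 19.52
tool_pos: [0.5063, -0.2736, 0.0335]
orientation: [-3.133, -0.197, 0.023]
force: [-40.7, -0.2, 28.4]
opening: 0.0006
gripper_force: 20.4
```

Drawer is against its stop. Backing off and rising.

>>> arm_command(
  deltas=[
    [[-0.5,-0.06,0,0,0,0],[-0.8,-0.09,0,0,0,0],[-2,-0.2,0,0,0,0],[-3,-0.3,0,0,0,0],[0,0,2,0,0,0],[0,0,4,0,0,0],[0,0,4,0,0,0],[0,0,4,0,0,0],[0,0,4,0,0,0],[0,0,2,0,0,0],[0,0,0,0,0,0],[0,0,0,0,0,0]],
  ],
)

```text
t: 20.52
tool_pos: [0.4518, -0.2801, 0.2355]
orientation: [3.133, 0.199, 0.005]
force: [0.2, -0.6, -0.7]
opening: 0.0004
gripper_force: 0.0
```

Run:
```python
from h import *
s=monitor.read_state();print(s["t"],s["tool_pos"],s["force"].round(1))
# drawer: knob head row in wrist view -> z 45
im,m=shot("wrist");h=cv2.cvtColor(im,cv2.COLOR_BGR2HSV)
p=proj(m,[[.522,-.274,.045]],1)[0]
g=cv2.inRange(h,(18,110,70),(32,255,255));n,l,st,c=cv2.connectedComponentsWithStats(g)
for i in range(1,n):
    if st[i,4]>40 and np.linalg.norm(c[i]-p)<40:
        x,y,w,hh,_=st[i];print("knob box",st[i].tolist(),"front,back x",onz(m,[[x+w/2,y+hh],[x+w/2,y]],.045,1).round(4))
m1=np.load("w1.npy",allow_pickle=True).item()
i1=cv2.imread("pics/w1.png");g1=cv2.inRange(cv2.cvtColor(i1,cv2.COLOR_BGR2HSV),(18,110,70),(32,255,255));n,l,st,c=cv2.connectedComponentsWithStats(g1[100:145,255:300])
for i in range(1,n):
    if st[i,4]>40: x,y,w,hh,_=st[i];print("at start",onz(m1,[[255+x+w/2,100+y+hh],[255+x+w/2,100+y]],.045,1).round(4))
# bar and bystanders, before/after difference in side and top views
S0=cv2.imread("pics/side0.png");S,_=shot("side");S8=cv2.imread("pics/side8.png")
d=lambda a,b,x0,y0,x1,y1:cv2.absdiff(a,b)[y0:y1,x0:x1].mean().round(1)
print("stand now-vs-w8",d(S,S8,225,230,285,330),"perfume",d(S,S0,312,208,334,245),"vase",d(S,S0,195,178,228,240),"brush",d(S,S0,282,144,334,156))
```

```text
20.5167 [ 0.45175014 -0.28008864  0.23547202] [ 0.2 -0.6 -0.7]
knob box [270, 105, 25, 33, 551] front,back x [[ 0.5166 -0.2749  0.045 ]
 [ 0.5525 -0.2703  0.045 ]]
at start [[ 0.5122 -0.2748  0.045 ]
 [ 0.5475 -0.2703  0.045 ]]
stand now-vs-w8 11.5 perfume 6.8 vase 1.0 brush 1.1
```

Run:
```python
from h import *
S0=cv2.imread("pics/side0.png");S,ms=shot("side");T0=cv2.imread("pics/top0.png");T,mt=shot("top")
st=np.load("stand.npy");a=np.radians(st[2]);Rz=np.array([[np.cos(a),-np.sin(a)],[np.sin(a),np.cos(a)]])
# top view: bar outline from start-to-now difference around the stand
for nm,A,B,m,box in(("top",T0,T,mt,(165,165,260,230)),("side",S0,S,ms,(225,230,285,330))):
    x0,y0,x1,y1=box;d=cv2.absdiff(A,B)[y0:y1,x0:x1].max(2)>30
    n,l,s,c=cv2.connectedComponentsWithStats(d.astype(np.uint8))
    for i in np.argsort(-s[1:,4])[:3]+1: print(nm,(s[i,:4]+[x0,y0,0,0]).tolist(),s[i,4],(c[i]+[x0,y0]).round(1))
    L=np.array([[y_x,y,.114] for y in(.056,-.070) for y_x in(-.014,.014)]);P=np.c_[L[:,:2]@Rz.T+st[:2],L[:,2]];print(" expected bar top",proj(m,P).round(1).tolist())
h=cv2.cvtColor(T,cv2.COLOR_BGR2HSV)
for y in(.066,.030,-.030,-.072):
    p=proj(mt,np.r_[Rz@[0,y]+st[:2],.112])[0].round().astype(int);print(y,T0[p[1],p[0]],T[p[1],p[0]])
```

```text
top [192, 188, 41, 16] 100 [213.8 196.3]
top [185, 198, 7, 5] 25 [187.6 200. ]
top [229, 185, 2, 2] 2 [229.5 185.5]
 expected bar top [[192.0, 202.5], [189.5, 194.1], [230.5, 190.5], [227.9, 182.1]]
side [241, 247, 16, 63] 463 [248.3 271. ]
 expected bar top [[260.9, 279.5], [249.1, 281.3], [252.5, 245.5], [241.8, 246.9]]
0.066 [38 50 68] [126 136 143]
0.03 [ 87 124 156] [ 87 127 155]
-0.03 [ 88 125 158] [ 88 124 153]
-0.072 [ 86 123 156] [120 132 141]
```

Steel pins show grey at both expected spots, the bar is in place, and the drawer is shut. Handing in.

```bash
python3 -c "
from plant import ticket
print(ticket.close_job())"
```

```text
the job is handed in; nothing more can be done
None
```

I fitted the bar between the posts, shut the drawer against its stop and handed the job in at about 21 s; the hand-in returned no verdict.

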